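# Unfold the crank handle of a bench press and press two boards together

## Task

Swing the folded handle of the bench press's crank fully up to its stop, and only then wind the crank clockwise (seen from above) by its knob until the press squeezes the two stacked boards together firmly: about 100 N, and never over 200 N. Let go, leaving the handle standing and the boards under pressure where they lay, and do not disturb the other things on the bench.

Things in the scene. Friction and masses are not known exactly. Their poses are not given: they have to be found in the camera images.
- axis (a point): Point on the vertical crank axis of the grey two-column screw press (base 130x210 mm, bolted to the bench; crossbeam top 172 mm above the bench), at the height of the handle's hinge pin (209 mm). The bright screw, 16 mm thick, stands up through the hub here, at most to 15 mm above this point, and sinks as the press closes.
- pin (a point): Centre of the handle's hinge pin, in the clevis at the outer end of the dark steel crank arm, 86 mm out from the crank axis, at the same height. The pin lies level, square to the arm. The arm is 16 mm wide, its top 15 mm below the pin; the hub (48 mm wide) ends 23 mm below pin height, its collar (31 mm wide) 14 mm below.
- knob_centre (a point): Centre of the black ball knob, 28 mm across, that turns freely on the end of the bright handle shank (10 mm thick), 54 mm from the hinge pin. Handle folded: the knob lies over the arm, 32 mm from the crank axis. Handle up: it stands 54 mm above the pin, 86 mm from the crank axis. No pose while the fingers hold it.
- handle (a joint): Angle of the folding handle, rad. 0: folded flat inward along the crank arm (it starts at 0 to 0.2); 1.571: upright, against its stop. It swings up and outward in the vertical plane of the arm. The hinge is stiff (0.22 N m, about 4 N at the knob), so the handle stays where it is left, but a side push on the knob toward the axis can fold it again.
- crank (a joint): Angle of the crank, rad, 0 to 15; grows clockwise seen from above and lowers the ram 4 mm per rad (25 mm a turn). Free turning takes about 6 N at the knob (0.5 N m of friction); once the boards are tight each further newton at the knob adds about 21 N of pressing force, rising steeply: about 0.1 rad of crank per 100 N. Friction then holds up to about 125 N when let go.
- ram: The dark pressing plate, 88x122 mm, guided on the two columns under the crossbeam; origin at the centre of its flat cork underside, which comes down on the upper board. It starts 20 to 33 mm above that board.
- upper_board: Upper of two alike planed wooden offcuts, 60x90x30 mm, lying loose one on the other under the ram; origin at the centre of its underside, z up, so its top is at +30 mm.
- lower_board: Lower wooden offcut, 60x90x30 mm, lying on the press's bed 24 mm above the bench; origin at the centre of its underside.
- glue: White glue bottle with a pointed orange cap, 58 mm wide, 196 mm tall, standing to the right of the press; origin at its foot. A bystander.
- tape: Yellow tape measure, 66x84x36 mm, in front and right of the press; origin under its centre. A bystander.
- pencil: Red flat carpenter's pencil, 186 mm long, lying in front and left of the press; origin under its middle. A bystander.

How it is judged:
By the outcome, as a careful person would: the job done as asked, in the order asked, and still so for the second after the job is handed in, with the robot touching nothing.
It also fails if it takes over 64 s, if anything falls off the work surface, if the arm or the gripper's body presses on something with over 40 N, if the wrist force passes 120 N, or if a joint passes its speed limit or range.

## Robot

A 6-joint arm with a two-finger parallel gripper is mounted at the origin on a cart in front of the work surface, level with it; the furniture and walls round the work are solid. World frame = base frame: x ahead of the robot, y to its left, z up, the work surface at z = 0. Lengths are in m, angles in rad, forces in N, time in s.
With the tool pointing down it reaches from about 0.35 to 0.725 m from the base axis. Payload 6 kg.
Tool frame: the origin (TCP) lies between the finger pads; the fingertips stand 19 mm ahead of it and the grasp point (between the pads) is the TCP; z points along the fingers, y is the line along which they close (so a half turn about z gives the same grasp; the last joint's range is limited). The gripper opens to 85 mm and grips with 20 to 120 N. Pads are 22 mm wide; open, the fingers measure 114 mm over their backs; the gripper's body (76 mm by 85 mm) begins 54 mm behind the grasp point. The pads swing forward as they close: fully open they stand 13 mm farther back than shut.
Start: joints at [-0.972, 0.04, 0.085, 0, -1.615, -0.334], TCP at [0.157, -0.579, 0.25] pointing down, gripper open.
Joint ranges: [-2.56, 2.56], [-1.29, 2.01], [-1.08, 1.49], [-3.29, 1.98], [-2.81, -0.18], [-2.99, 2.99]. Speed limits (rad/s): [2.57, 2.57, 3.01, 3.14, 3.14, 3.14].

## Interface

Orientations are given as a unit quaternion [w, x, y, z].
In Python, from bench import bot, cams, spotter gives the robot as it stands.
- The arm moves only by the tool carry_out, never from a script. Its argument "plan" is a list of rows, each a list of 5 numbers: the finger opening in m, from 0 to 0.0854, then the shift along the tool's x, y, z in m, then the turn about the tool's z in degrees. A call has 1 to 20 rows; each row shifts and turns the commanded pose from where the row before left it, along the tool's axes as they then stand; what a row does not reach is not made up. A row lasts 1/10 s, in which the tool goes at most 50 mm and 8.59 degrees, less where a joint would pass 70% of its speed; a pose out of reach is approached as far as the arm can. A call is refused whole if a number of a shift passes 0.05 or a number of a turn 8.59, either way. A call with a gripper value outside its range is refused whole. The fingers move at their own pace and stop on an object; the grip force is fixed at half the most. Time passes only in rows, so rows that do not move let the fingers close. It gives the time, the measured TCP pose, the force, the opening and the grip force at its end, in the units of the state.
- bot.get_obs(): the state, without advancing time (a new reading comes with each control period).
- cams.snapshot(name): name is "scene" or "top" or "wrist"; returns (picture, depth): 420x560x3 uint8, red, green, blue; 420x560 float32, m along the optical axis (not along the pixel's ray), 0 where there is no reading.
- cams.camera_info(name): a dict with "intrinsics" (3x3 intrinsics, pixels), "xyz" and "rotation" of the camera in the world. Camera axes: x right, y down, z forward; pixel columns grow to the right and rows downward; lengths in m; the calibration is good to about 2 mm. A picture is of the moment at which its call begins: read the wrist's pose just before it. camera_info takes no time and is no camera call; for the wrist camera it gives the pose at the moment of the call.
- bot.job_done(): hands the job in; it is judged then, once.
Trained networks look in the newest picture that a camera, given by its name, has taken for a name from the list of things; names that differ only in an ending like _2 or _b are one class to them, and where a whole thing is asked for, a point or a joint stands for the part that bears it (a point fixed in the world has none). Each returns a list of dicts, best first, with "conf" (0 to 1); they miss things now and then, are a little off and sometimes report something else, mostly with a low value. They report only what shows in the picture. A call takes as long as a camera call.
- spotter.spot_in(camera, target): "extent" ([left, top, right, bottom] in pixels, round what is visible of it).
The state is a dict: "clock": time; "qpos": joint angles; "joint_vel": joint speeds; "effort": joint torques, N m; "ee_pos": TCP position; "tcp_rot": TCP orientation; "force": force on the tool from outside, world axes, zero at the start; "moment": the same for the moment, N m; "gripper_width": finger opening in m; "gripper_force": force on a finger pad.
Only numpy, scipy, OpenCV 4.12 (cv2) and the standard library are available. Lean on these libraries where they do the work, as an engineer would, in place of code of your own. Each camera call takes 0.05 s, during which the arm holds its last target. There are 200 camera calls.

## Working session

There is one attempt and no reset: what is moved stays moved. The work goes in short steps, Python scripts to look and compute and a tool call to move; the robot and the scene stay as the last step left them, time stands still between calls to the robot, and variables do not carry over. Pictures are saved under pics/ and viewed, at most 10 in all, crops included, and the job is handed in when it is done.

Besides the shell and the picture viewer there is one more tool, called as name([rows], argument=value, ...), one row to a line, values as JSON. carry_out: Moves the arm, as the interface text tells. Its arguments: {"type":"object","properties":{"plan":{"type":"array","items":{"type":"array","items":{"type":"number"}}}},"required":["plan"]}

```bash
mkdir -p pics; ls; cat > h.py <<'E'
import numpy as np, cv2
from bench import bot,cams,spotter
def snap(n,f=None):
    p,d=cams.snapshot(n); i=cams.camera_info(n)
    if f: cv2.imwrite('pics/'+f,p[:,:,::-1])
    return p,d,i
def cloud(d,i):
    K=np.array(i['intrinsics']);R=np.array(i['rotation']);t=np.array(i['xyz'])
    v,u=np.mgrid[:d.shape[0],:d.shape[1]]
    c=np.stack([(u-K[0,2])/K[0,0]*d,(v-K[1,2])/K[1,1]*d,d],-1)
    return c@R.T+t
E
python3 - <<'E'
from h import *
print(bot.get_obs())
for n in ['scene','top']:
    p,d,i=snap(n,n+'1.png'); print(n,i); W=cloud(d,i); np.save(n,W); 
    for t in ['knob_centre','ram','upper_board','lower_board','glue','tape','pencil','handle','pin','crank']:
        r=spotter.spot_in(n,t)
        for q in r[:1]:
            e=q['extent'];u,v=int((e[0]+e[2])/2),int((e[1]+e[3])/2);print(t,round(q['conf'],2),np.round(e),W[v,u].round(3))
E
```

```text
pics
{'clock': 0.0, 'qpos': array([-9.72310216e-01,  4.08132907e-02,  8.37816026e-02, -4.46551361e-04,
       -1.61547275e+00, -3.33732290e-01]), 'joint_vel': array([ 0.00098342,  0.00071277,  0.00173949, -0.00063737,  0.00070573,
       -0.00015919]), 'effort': array([-3.24706874e-03, -3.68205178e+01,  3.47416949e+01,  6.93246067e+00,
       -5.43192727e-03,  5.58939817e-06]), 'ee_pos': array([ 0.15702179, -0.5787858 ,  0.24926527]), 'tcp_rot': array([-1.84559386e-04, -1.32000272e-01,  9.91249287e-01,  8.63196573e-04]), 'force': array([ 0.38329435, -0.12917094,  1.03556786]), 'moment': array([-0.01259979,  0.02109801,  0.04235864]), 'gripper_force': 0.0, 'gripper_width': 0.08562269131456604}
scene {'intrinsics': array([[546.78191456,   0.        , 267.81874029],
       [  0.        , 546.78191456, 215.46877396],
       [  0.        ,   0.        ,   1.        ]]), 'xyz': array([-0.01236383,  0.91380876,  0.798082  ]), 'rotation': array([ 0.1269411 , -0.26972441,  0.85540176, -0.42358296])}Traceback (most recent call last):
  File "<stdin>", line 4, in <module>
  File "h.py", line 11, in cloud
    return c@R.T+t
           ~^~~~
ValueError: matmul: Input operand 1 has a mismatch in its core dimension 0, with gufunc signature (n?,k),(k,m?)->(n?,m?) (size 4 is different from 3)
```

```bash
sed -i "s/R=np.array(i\['rotation'\])/q=np.array(i['rotation']);R=Rot.from_quat(q[[1,2,3,0]]).as_matrix()/; 1a from scipy.spatial.transform import Rotation as Rot" h.py
cat > look.py <<'E'
from h import *
for n in ['scene','top']:
    p,d,i=snap(n,n+'1.png'); print(n,i['xyz']); W=cloud(d,i); np.save(n,W); 
    for t in ['knob_centre','ram','upper_board','lower_board','glue','tape','pencil','handle','pin','crank']:
        r=spotter.spot_in(n,t)
        for q in r[:1]:
            e=q['extent'];u,v=int((e[0]+e[2])/2),int((e[1]+e[3])/2);print(t,round(q['conf'],2),np.round(e),W[v,u].round(3))
E
python3 look.py
```

```text
scene [-0.01236383  0.91380876  0.798082  ]
knob_centre 0.86 [221. 198. 230. 235.] [0.473 0.332 0.216]
ram 0.89 [201. 199. 260. 272.] [0.467 0.327 0.173]
upper_board 0.66 [212. 259. 248. 278.] [0.475 0.321 0.084]
lower_board 0.75 [211. 266. 246. 292.] [0.479 0.324 0.055]
tape 0.84 [308. 236. 342. 270.] [0.375 0.128 0.037]
pencil 0.56 [246. 307. 269. 384.] [0.36  0.394 0.012]
handle 0.51 [218. 202. 235. 234.] [0.471 0.332 0.214]
pin 0.72 [212. 199. 243. 244.] [0.477 0.322 0.197]
crank 0.67 [212. 203. 244. 248.] [0.471 0.329 0.196]
top [0.30346795 0.22175042 0.9807132 ]
knob_centre 0.88 [179. 203. 219. 236.] [0.478 0.329 0.214]
ram 0.97 [187. 178. 268. 247.] [0.487 0.28  0.185]
upper_board 0.2 [179. 193. 238. 243.] [0.477 0.31  0.22 ]
lower_board 0.58 [224. 233. 241. 245.] [0.466 0.291 0.027]
glue 0.86 [316. 131. 345. 175.] [0.574 0.065 0.132]
tape 0.9 [305. 240. 340. 272.] [0.389 0.114 0.033]
pencil 0.97 [164. 268. 236. 321.] [0.366 0.38  0.006]
handle 0.58 [178. 207. 215. 234.] [0.477 0.332 0.215]
pin 0.84 [176. 191. 238. 244.] [0.477 0.312 0.22 ]
crank 0.8 [177. 195. 238. 242.] [0.476 0.313 0.217]
```

View pics/scene1.png

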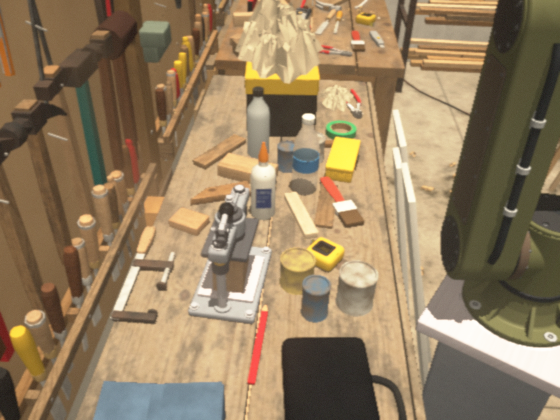

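View pics/top1.png

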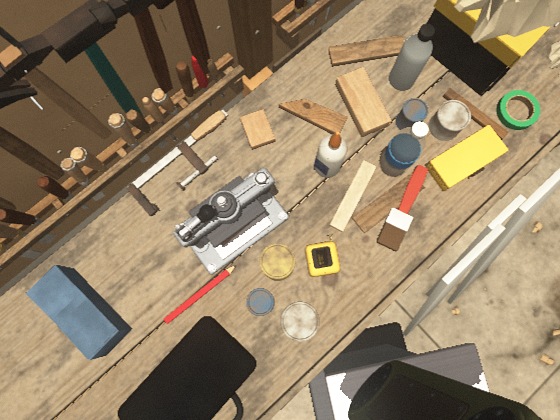

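```bash
python3 - <<'E'
import cv2,numpy as np
a=cv2.imread('pics/top1.png')[165:275,160:310]; b=cv2.imread('pics/scene1.png')[170:320,180:280]
a=cv2.resize(a,None,fx=5,fy=5,interpolation=2);cv2.imwrite('pics/c1.png',a)
W=np.load('top.npy')
for v in range(190,246,4):
    print(v,' '.join('%3d'%(1000*W[v,u,2]) for u in range(172,280,4)))
print(W[202,223],W[213,207],W[234,183])
E
```

```text
190  -3   4   0   0   2  -2   4  -3   1  -1   0   1 129 171 125 169 171 171 178 173 171 169 173 162 130   1   1
194   0   0   1  -2  -2  -2   0   0   0  -3  -3 180 184 184 186 173 177 177 172 169 171 166 153 116  20  15   1
198   0   0   0   0   0   0  -2   0   0 128 172 195 217 215 195 186 174 171 174 169 166 125  21  57  26  20  -1
202   0   1   4   0   3   1  -2  -3 128 129 182 196 217 211 193 186 183 171 171 158 129 126 129  23  22  14  12
206  -1  -1   1   1   0   0 127 129 221 225 216 191 190 195 192 184 180 172 127 125 127 129 128  16  17  15  13
210   1   0   0   0   0 130 980 221 224 225 218 193 195 195 187 183 173 162 129 128 129 131 128 127  16  17  17
214   0  -2   0   0  -2 128 128 221 225 223 218 191 183 188 184 182 173 149 125 126 980 126 126  24  17  16  15
218   0  -2  -1  -2   0 168 215 219 217 216 212 172 174 175 175 171 156 124 128 129 127 118  25  23  25  12  16
222   0   0   0  13 169 213 213 191 192 171 171 170 159 158 158 142 127 126 127 124  23  24  24  19  24  15  14
226   0 209 211 210 216 212 196 193 174 170 166 150 127 129 128 126 130 128 123  24  23  19  26  24  22  13  14
230  -1 214 213 217 215 194 191 170 169 164 128 132 125 126 128 129 130  38  24  24  21  23  25  17  14   8   0
234   1 170 194 211 212 189 170 169 157 126 127 129 127 127 126 126  31  26  23  25  23  24  16  17   1  -1   0
238   0   1 169 212 194 169 165 126  22 126 128 125 128 129 120  27  23  23  24  23  17  16  14  -1   0   4   0
242  -1   1 166 173 170 161 130  73  28  20 126 127 127  50 980  24  28  20  26  12  13   5   0   1  -2   1   0
[0.49843737 0.28094791 0.2168699 ] [0.48282352 0.31018602 0.22612302] [0.45802642 0.35786583 0.21432647]
```

View pics/c1.png

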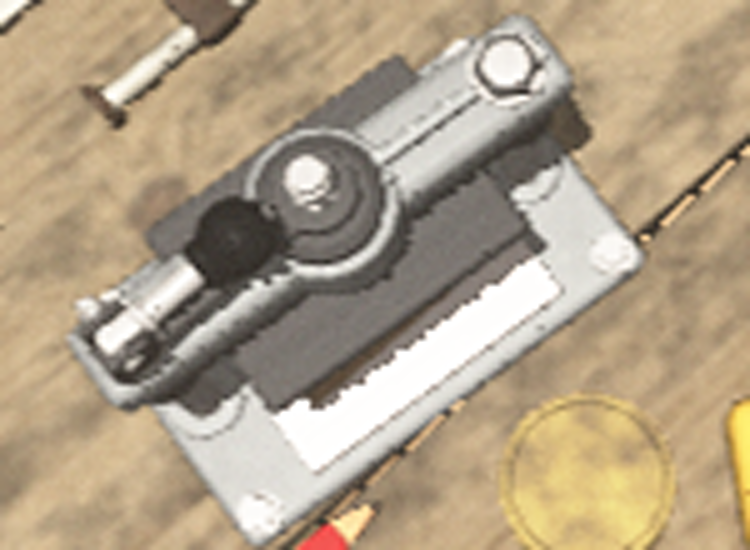

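```bash
cat > geo.py <<'E'
from h import *
from scipy.optimize import least_squares
i=cams.camera_info('top');K=np.array(i['intrinsics']);q=np.array(i['rotation']);R=Rot.from_quat(q[[1,2,3,0]]).as_matrix();t=np.array(i['xyz'])
def ray(u,v,z):
    d=R@np.array([(u-K[0,2])/K[0,0],(v-K[1,2])/K[1,1],1]);return t+d*(z-t[2])/d[2]
W=np.load('top.npy');im=cv2.imread('pics/top1.png')
# hub circle / screw
print('screw',ray(221.6,200.6,.217),'knob',ray(208,212.6,.213),'pin',ray(185,232,.209))
m=(im[:,:,:].max(2)<60); v,u=np.where(m); P=W[v,u]
s=(np.linalg.norm(P[:,:2]-ray(208,212.6,.213)[:2],axis=1)<.02)&(P[:,2]>.208)&(P[:,2]<.24)
P=P[s];f=least_squares(lambda c:np.linalg.norm(P-c,axis=1)-.014,[.48,.31,.211],loss='soft_l1',f_scale=.002);print('sphere',len(P),f.x,f.cost)
S=np.load('scene.npy')
# crossbeam direction: points z .166-.18
for n,M in (('top',W),('scene',S)):
    c=np.array([.498,.281]);r=np.linalg.norm(M[:,:,:2]-c,axis=2)
    A=M[(r<.15)&(abs(M[:,:,2]-.171)<.005)];mu=A[:,:2].mean(0);ev=np.linalg.svd(A[:,:2]-mu,full_matrices=False)[2][0];print(n,'beam',mu,ev,len(A))
    B=M[(r<.15)&(abs(M[:,:,2]-.0215)<.005)];print('bed',B[:,:2].min(0),B[:,:2].max(0))
    H=M[(r<.25)&(M[:,:,2]>.235)&(M[:,:,2]<.5)];print('tall',len(H),H[:5])
    H=M[(M[:,:,2]>.2)&(M[:,:,2]<.6)&(r>.12)&(M[:,:,0]<.75)&(abs(M[:,:,1])<.6)&(M[:,:,0]>.2)]
    if len(H): print('tall2',len(H),H.min(0),H.max(0), H[H[:,0].argmin()],np.sort(np.linalg.norm(H[:,:2]-c,axis=1))[:3])
E
python3 geo.py; python3 - <<'E'
import cv2,numpy as np
b=cv2.imread('pics/scene1.png')[175:325,170:290]
cv2.imwrite('pics/c2.png',cv2.resize(b,None,fx=4,fy=4,interpolation=2))
E
```

```text
screw [0.50133974 0.28285559 0.217     ] knob [0.48628231 0.30991591 0.213     ] pin [0.46182472 0.35489171 0.209     ]
sphere 133 [0.48736793 0.31237662 0.21231941] 9.650702859371866e-05
top beam [0.50481661 0.26849366] [-0.45241823  0.89180589] 1043
bed [0.36438805 0.16857841] [0.64358194 0.39311937]
tall 8223 [[0.72817591 0.37841879 0.4712115 ]
 [0.72860952 0.3774264  0.47037488]
 [0.72927217 0.37419807 0.46862627]
 [0.72788561 0.37254558 0.46997633]
 [0.72796747 0.37141695 0.46955989]]
tall2 27243 [ 0.54832186 -0.41717507  0.20002126] [0.74999191 0.5998682  0.53917338] [ 0.54832186 -0.09228046  0.20399084] [0.20993316 0.20997473 0.21031269]
scene beam [0.48644301 0.30187569] [-0.39840247  0.9172107 ] 612
bed [0.36659392 0.17204785] [0.63877349 0.40423915]
tall 6409 [[0.74562729 0.26613978 0.48143639]
 [0.74776108 0.27788372 0.48236956]
 [0.74717956 0.27399739 0.48146233]
 [0.74777224 0.27129763 0.48063718]
 [0.74601834 0.26836433 0.48020959]]
tall2 26104 [ 0.54593979 -0.43434911  0.20002245] [0.74999078 0.59998443 0.59631185] [ 0.54593979 -0.0890479   0.20440433] [0.20996412 0.21007745 0.21012374]
```

View pics/c2.png

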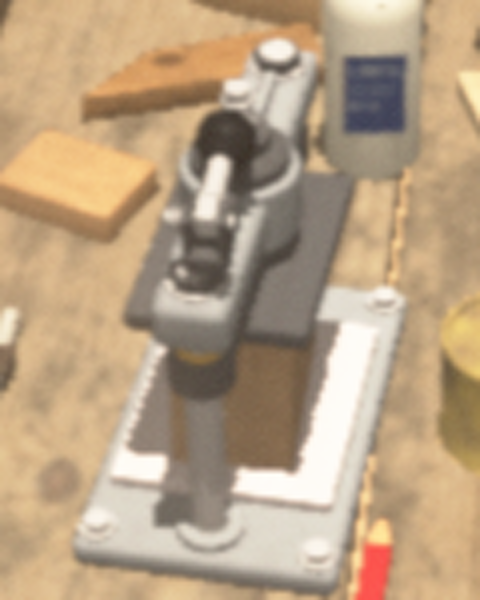

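```bash
cat >> h.py <<'E'
def yaw(q):
    x=Rot.from_quat(np.array(q)[[1,2,3,0]]).as_matrix()[:,0];return np.degrees(np.arctan2(x[1],x[0]))
def rows(p0,yaw0,pts,yaws,g):
    """tool pointing down; world points -> rows"""
    p=np.array(p0,float);y=yaw0;out=[]
    for q,yn in zip(pts,yaws):
        d=np.array(q)-p;a=np.radians(y);x=np.array([np.cos(a),np.sin(a)]);yy=np.array([np.sin(a),-np.cos(a)])
        r=[g,round(d[:2]@x,4),round(d[:2]@yy,4),round(-d[2],4),round(-(yn-y),2)];out.append(r)
        p=p+np.r_[r[1]*x+r[2]*yy,-r[3]];y=y-r[4]
    print(str(out).replace(' ',''));return p,y
E
python3 - <<'E'
from h import *
o=bot.get_obs();y0=yaw(o['tcp_rot']);p0=o['ee_pos'];print(p0,y0)
way=np.array([p0,[.40,-.30,.30],[.47,0,.31],[.487,.311,.30]])
s=np.r_[0,np.cumsum(np.linalg.norm(np.diff(way,axis=0),axis=1))];N=24
ss=np.linspace(0,s[-1],N+1)[1:]
pts=np.stack([np.interp(ss,s,way[:,k]) for k in range(3)],1)
ys=y0+(297.5-360-y0)*np.arange(1,N+1)/N
rows(p0,y0,pts,ys,.085)
E
```

```text
[ 0.1570384  -0.5790702   0.25028149] -164.82809593378158
[[0.085,np.float64(-0.0341),np.float64(0.0228),np.float64(-0.0055),np.float64(-4.26)],[0.085,np.float64(-0.0357),np.float64(0.0202),np.float64(-0.0055),np.float64(-4.27)],[0.085,np.float64(-0.0371),np.float64(0.0175),np.float64(-0.0055),np.float64(-4.26)],[0.085,np.float64(-0.0383),np.float64(0.0147),np.float64(-0.0055),np.float64(-4.26)],[0.085,np.float64(-0.0392),np.float64(0.0118),np.float64(-0.0056),np.float64(-4.27)],[0.085,np.float64(-0.0401),np.float64(0.0089),np.float64(-0.0055),np.float64(-4.26)],[0.085,np.float64(-0.0406),np.float64(0.0058),np.float64(-0.0055),np.float64(-4.27)],[0.085,np.float64(-0.0409),np.float64(0.0028),np.float64(-0.0055),np.float64(-4.26)],[0.085,np.float64(-0.041),np.float64(-0.0002),np.float64(-0.0055),np.float64(-4.26)],[0.085,np.float64(-0.0381),np.float64(0.016),np.float64(-0.0014),np.float64(-4.27)],[0.085,np.float64(-0.0391),np.float64(0.0135),np.float64(-0.0014),np.float64(-4.26)],[0.085,np.float64(-0.0399),np.float64(0.0105),np.float64(-0.0013),np.float64(-4.26)],[0.085,np.float64(-0.0
[... 298 characters left out ...]
),np.float64(-4.26)],[0.085,np.float64(-0.0412),np.float64(-0.0009),np.float64(0.0001),np.float64(-4.26)],[0.085,np.float64(-0.0414),np.float64(-0.0005),np.float64(0.0013),np.float64(-4.27)],[0.085,np.float64(-0.0411),np.float64(-0.0037),np.float64(0.0013),np.float64(-4.26)],[0.085,np.float64(-0.0409),np.float64(-0.0067),np.float64(0.0014),np.float64(-4.26)],[0.085,np.float64(-0.0402),np.float64(-0.0097),np.float64(0.0013),np.float64(-4.27)],[0.085,np.float64(-0.0394),np.float64(-0.0126),np.float64(0.0013),np.float64(-4.26)],[0.085,np.float64(-0.0383),np.float64(-0.0156),np.float64(0.0014),np.float64(-4.26)],[0.085,np.float64(-0.037),np.float64(-0.0184),np.float64(0.0013),np.float64(-4.27)]]
```

carry_out([
  [0.085,-0.034,0.023,-0.005,-4.26],
  [0.085,-0.036,0.02,-0.005,-4.26],
  [0.085,-0.037,0.017,-0.005,-4.26],
  [0.085,-0.038,0.015,-0.005,-4.26],
  [0.085,-0.039,0.012,-0.005,-4.26],
  [0.085,-0.04,0.009,-0.005,-4.26],
  [0.085,-0.041,0.006,-0.005,-4.26],
  [0.085,-0.041,0.003,-0.005,-4.26],
  [0.085,-0.041,0,-0.005,-4.26],
  [0.085,-0.038,0.016,-0.002,-4.26],
  [0.085,-0.039,0.013,-0.002,-4.26],
  [0.085,-0.04,0.01,-0.002,-4.26],
  [0.085,-0.041,0.008,-0.002,-4.26],
  [0.085,-0.041,0.004,-0.002,-4.26],
  [0.085,-0.041,0.001,-0.002,-4.26],
  [0.085,-0.041,-0.002,0,-4.26],
  [0.085,-0.041,-0.001,0,-4.26],
  [0.085,-0.041,0,0,-4.26],
])

```text
clock: 2.95
ee_pos: [0.4744, 0.0636, 0.3073]
tcp_rot: [-0.0, 0.72, -0.694, -0.0]
force: [1.1, -0.1, -0.3]
gripper_width: 0.085
gripper_force: 0.0
```

```bash
sed -i 's/r=\[g,round(d\[:2\]@x,4),round(d\[:2\]@yy,4),round(-d\[2\],4),round(-(yn-y),2)\]/r=[g,round(float(d[:2]@x),3),round(float(d[:2]@yy),3),round(float(-d[2]),3),round(float(-(yn-y)),1)]/' h.py
python3 - <<'E'
from h import *
o=bot.get_obs();y0=yaw(o['tcp_rot']);p0=o['ee_pos'];print(o['clock'],p0,y0)
T=np.array([.487,.311,.30]);N=8;pts=[p0+(T-p0)*k/N for k in range(1,N+1)]
rows(p0,y0,pts,[y0+(-62.5-y0)*k/N for k in range(1,N+1)],.085)
E
```

```text
2.95 [0.47444303 0.06356231 0.30728886] -87.96866666727719
[[0.085,-0.031,-0.003,0.001,-3.2],[0.085,-0.031,-0.004,0.001,-3.2],[0.085,-0.03,-0.006,0.001,-3.2],[0.085,-0.03,-0.008,0.001,-3.1],[0.085,-0.029,-0.009,0.001,-3.2],[0.085,-0.029,-0.011,0.0,-3.2],[0.085,-0.029,-0.013,0.001,-3.2],[0.085,-0.027,-0.014,0.001,-3.2]]
```

carry_out([
  [0.085,-0.031,-0.003,0.001,-3.2],
  [0.085,-0.031,-0.004,0.001,-3.2],
  [0.085,-0.03,-0.006,0.001,-3.2],
  [0.085,-0.03,-0.008,0.001,-3.1],
  [0.085,-0.029,-0.009,0.001,-3.2],
  [0.085,-0.029,-0.011,0,-3.2],
  [0.085,-0.029,-0.013,0.001,-3.2],
  [0.085,-0.027,-0.014,0.001,-3.2],
  [0.085,0,0,0,0],
  [0.085,0,0,0,0],
])

```text
clock: 3.95
ee_pos: [0.4876, 0.3095, 0.2999]
tcp_rot: [0.001, 0.854, -0.52, -0.0]
force: [0.1, 0.2, -0.2]
gripper_width: 0.0848
gripper_force: 0.0
```

```bash
python3 - <<'E'
from h import *
p,d,i=snap('wrist','w1.png');W=cloud(d,i);np.save('wrist',W)
o=bot.get_obs();print(o['clock'],o['ee_pos'],yaw(o['tcp_rot']),o['force'],i['xyz'])
for t in ['knob_centre','handle','pin']:
    for q in spotter.spot_in('wrist',t)[:2]: print(t,q['conf'],np.round(q['extent']))
m=p.max(2)<60;P=W[m];P=P[(np.linalg.norm(P[:,:2]-[.487,.311],axis=1)<.02)&(P[:,2]>.205)&(P[:,2]<.24)]
from scipy.optimize import least_squares
f=least_squares(lambda c:np.linalg.norm(P-c,axis=1)-.014,[.487,.311,.211],loss='soft_l1',f_scale=.002);print(len(P),f.x,f.cost)
E
```

```text
4.0 [0.48778657 0.3088407  0.30036426] -62.669863726480166 [0.4364599  0.21612098 0.25754157] [0.52267341 0.24115553 0.42376101]
knob_centre 0.94 [254. 207. 300. 318.]
handle 0.81 [252. 209. 300. 314.]
pin 0.76 [243. 134. 312. 322.]
pin 0.69 [330. 186. 350. 320.]
1787 [0.48590825 0.3122867  0.21236966] 0.0007053009933748333
```

View pics/w1.png

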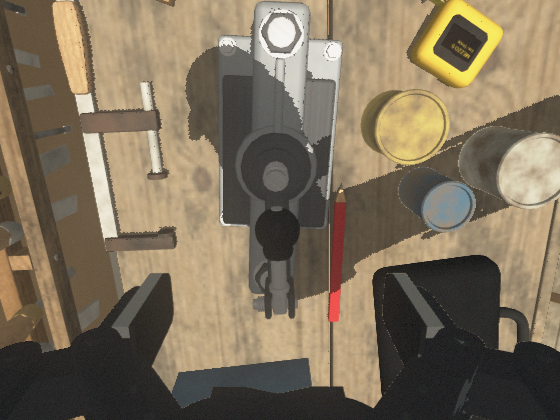

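```bash
python3 - <<'E'
from h import *
i=cams.camera_info('wrist');K=np.array(i['intrinsics']);q=np.array(i['rotation']);R=Rot.from_quat(q[[1,2,3,0]]).as_matrix();t=np.array(i['xyz'])
def ray(u,v,z):
    d=R@np.array([(u-K[0,2])/K[0,0],(v-K[1,2])/K[1,1],1]);return t+d*(z-t[2])/d[2]
W=np.load('wrist.npy')
s=ray(276,177,W[175:180,273:279,2].mean());k=ray(277,232,.212);pn=ray(280,294,.209)
p=cv2.imread('pics/w1.png')
print(W[175:180,273:279,2].mean(),s,k,pn)
for a,b in((s,k),(s,pn)): d=b-a;print(np.hypot(*d[:2]),np.degrees(np.arctan2(d[1],d[0])))
for v in range(130,325,8): print(v,' '.join('%3d'%(1000*z) for z in W[v,232:326:6,2]))
E
```

```text
0.2181082875740146 [0.50270578 0.28089691 0.21810829] [0.48557183 0.31293681 0.212     ] [0.46298051 0.35245293 0.209     ]
0.03633355466211955 118.13648611894071
0.08184351457946641 119.03742018433543
130 128 128 129 128 173 175 174 178 178 174 174 171 127 129 128 128
138 128 128 127 174 175 182 185 185 183 184 181 174 172 128 128 128
146 127 127 174 182 185 185 185 186 186 186 186 184 174 174 129 128
154 128 175 182 184 186 194 193 196 195 195 187 185 183 175 126 128
162 128 174 183 187 194 195 195 196 195 195 194 185 185 181 174 127
170 128 175 183 185 195 194 212 215 212 207 193 194 186 181 171 128
178 128 174 182 186 194 193 219 217 218 212 195 194 185 174 128 129
186 127 127 175 185 186 195 218 217 217 211 194 186 182 174 128 128
194 129 129 128 173 182 186 194 194 194 192 185 182 128 128 127 127
202 127 127 128 166 171 175 194 194 193 194 171 168 128 128 128 129
210 128 128 127 166 171 172 212 214 215 212 172 167 127 128 127 128
218 127 128 129 167 171 218 220 221 220 220 216 125 129 128 128 128
226   0   1  15 167 216 222 223 223 224 224 222 217 127 128 127 128
234   0   0   0 168 216 222 224 225 226 223 222 218  -1   0   0   0
242  -1   0   0 167 172 221 225 226 225 224 221  -1   0   0   0   0
250   2   0   1 168 173 172 219 222 221 219 214   1   0   0  -1   0
258   0   0   0 169 172 172 218 220 220 218 170   0   0   0   0   0
266   1   0   0 169 172 176 192 215 214 193 171   1   0   0   1   0
274   0  -1   0 169 175 182 191 215 214 211 171   0   0   0   0   1
282  -1   1   0 170 172 181 197 214 215 212 196   0   0   0   0   0
290   1   0   0 168 171 181 207 216 216 214 206   0   0   0   0   1
298   0   0   0   0   1 204 215 215 215 214 215   0   0   0   0   0
306   0   0   0   0 212 211 214 215 214 214 214   0   0   0   1   0
314  -1   0   1   0   0   0 216   0   0   0 216   0   0   0   0   0
322   0   0   0  -1   0   1   0   0   0   0   0   0   0   0   0  -1
```

carry_out([
  [0.085,-0.002,0,0.02,0],
  [0.085,-0.002,0,0.03,0],
  [0.085,0,0,0.03,0],
  [0.085,0,0,0.01,0],
  [0.085,0,0,0,0],
  [0.085,0,0,0,0],
])

```text
clock: 4.75
ee_pos: [0.4866, 0.3125, 0.2123]
tcp_rot: [-0.001, 0.854, -0.52, 0.001]
force: [0.2, 1.5, 0.3]
gripper_width: 0.0849
gripper_force: 0.0
```

carry_out([
  [0.02,0,0,0,0],
  [0.02,0,0,0,0],
  [0.02,0,0,0,0],
  [0.02,0,0,0,0],
  [0.02,0,0,0,0],
  [0.02,0,0,0,0],
  [0.02,0,0,0,0],
  [0.02,0,0,0,0],
])

```text
clock: 5.55
ee_pos: [0.4861, 0.3128, 0.2108]
tcp_rot: [-0.0, 0.854, -0.52, 0.0]
force: [0.4, 0.7, 2.1]
gripper_width: 0.0249
gripper_force: 58.7
```

carry_out([
  [0.02,-0.0008,0,-0.0067,0],
  [0.02,-0.0017,0,-0.0066,0],
  [0.02,-0.0025,0,-0.0063,0],
  [0.02,-0.0033,0,-0.006,0],
  [0.02,0,0,0,0],
])

```text
clock: 6.05
ee_pos: [0.4815, 0.3208, 0.2333]
tcp_rot: [0.001, 0.854, -0.52, -0.001]
force: [3.1, 4.2, -6.3]
gripper_width: 0.025
gripper_force: 60.0
```

carry_out([
  [0.02,-0.004,0,-0.0055,0],
  [0.02,-0.0046,0,-0.0049,0],
  [0.02,-0.0052,0,-0.0043,0],
  [0.02,-0.0057,0,-0.0037,0],
  [0.02,-0.0062,0,-0.0029,0],
  [0.02,0,0,0,0],
])

```text
clock: 6.65
ee_pos: [0.4699, 0.3423, 0.2548]
tcp_rot: [0.002, 0.854, -0.52, -0.0]
force: [2.9, -1.7, -8.4]
gripper_width: 0.0248
gripper_force: 60.1
```

carry_out([
  [0.02,-0.0065,0,-0.0021,0],
  [0.02,-0.0067,0,-0.0013,0],
  [0.02,-0.0068,0,-0.0004,0],
  [0.02,-0.003,0,0,0],
  [0.02,0,0,0,0],
  [0.02,0,0,0,0],
])

```text
clock: 7.25
ee_pos: [0.4597, 0.3635, 0.2621]
tcp_rot: [-0.001, 0.854, -0.52, -0.0]
force: [-0.6, 1.2, -0.7]
gripper_width: 0.0197
gripper_force: 0.6
```

```bash
python3 - <<'E'
from h import *
o=bot.get_obs();u=np.array([-.469,.883]);d=o['ee_pos']-[.4861,.3128,.2108];print(o['ee_pos'],d[:2]@u,d[:2]@[u[1],-u[0]],d[2],o['force'],o['force'][:2]@u)
p,d,i=snap('scene');np.save('scene2',cloud(d,i))
cv2.imwrite('pics/s2.png',cv2.resize(p[150:300,150:310,::-1],None,fx=4,fy=4,interpolation=2))
E
```

```text
[0.45970173 0.36353744 0.26210144] 0.05718195374278205 0.0004861865926572839 0.05130143666580955 [-0.62626743  1.15607747 -0.71493622] 1.3145358348532765
```

View pics/s2.png

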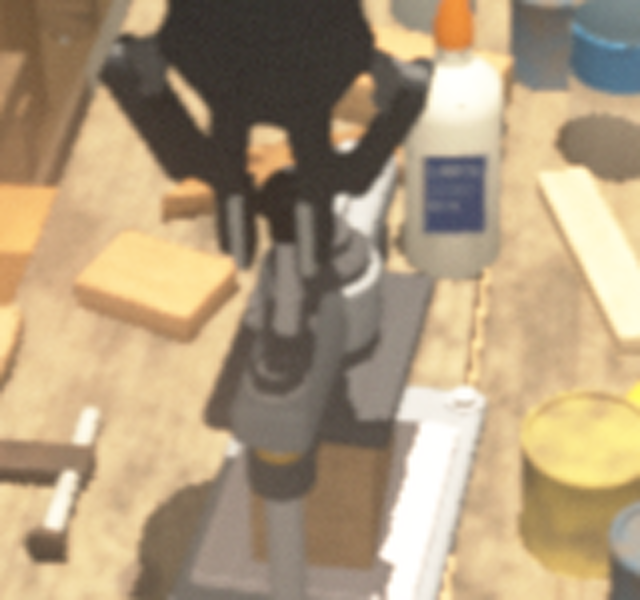

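```bash
python3 - <<'E'
from h import *
p,d,i=snap('wrist','w2.png');W=cloud(d,i);np.save('wrist2',W)
for t in ['knob_centre','handle']:
    for q in spotter.spot_in('wrist',t)[:2]: print(t,q['conf'],np.round(q['extent']))
A=np.array([.5015,.2828]);u=np.array([-.469,.883]);v=np.array([.883,.469])
from scipy.optimize import least_squares
for n in('wrist2','scene2'):
    W=np.load(n+'.npy').reshape(-1,3);r=(W[:,:2]-A)@u;s=(W[:,:2]-A)@v
    m=(r>.03)&(r<.11)&(abs(s)<.011)&(W[:,2]>.222)&(W[:,2]<.29);P=np.c_[r,s,W[:,2]][m];print(n,m.sum())
    H=np.histogram2d(P[:,0],P[:,2],bins=[np.arange(.03,.115,.005),np.arange(.22,.295,.005)])[0];print(H.T[::-1].astype(int))
E
```

```text
knob_centre 0.94 [243. 213. 323. 287.]
knob_centre 0.2 [457.   0. 510.  15.]
handle 0.65 [245. 215. 322. 288.]
handle 0.39 [210.   0. 350. 168.]
wrist2 5284
[[  0   0   0   0   0   0   0   0   0   0   4  13  12  15   2   0]
 [  0   0   0   0   0   0   0   0   0   9  36  46  55  35   8   0]
 [  0   0   0   0   0   0   1   1   0  45  76  78  69  76  25   0]
 [  0   0   0   0   0  12 545 709 541 211  35  31  31  29   7   0]
 [  0   0   0   0   0 477 485 170 137 197  51  31  27  29   8   0]
 [  0   0   0   0   0 401  73   1   2  21  27  22  18  27   8   0]
 [  0   0   0   0   0 106   6   0   0   2  16  25  15  19   8   0]
 [  0   0   0   0   0   0   0   0   0   0   3  21  21   9   3   0]
 [  0   0   0   0   0   0   0   0   0   0   0   7  23  25   6   0]
 [  0   0   0   0   0   0   0   0   0   0   0   0   0   0   0   0]
 [  0   0   0   0   0   0   0   0   0   0   0   0   0   0   0   0]
 [  0   0   0   0   0   0   0   0   0   0   0   0   0   0   0   0]
 [  0   0   0   0   0   0   0   0   0   0   0   0   0   0   0   0]
 [  0   0   0   0   0   0   0   0   0   0   0   0   0   0   0   0]]
scene2 269
[[ 0  0  0  0  0  0  0  0  0  0  0  0  0  0  0  0]
 [ 0  0  0  0  0  0  0  0  0  0  0  1  0  2  2  0]
 [ 0  0  0  0  0  0  0  1  0  1  2  0  1  1  3  0]
 [ 0  0  0  0  0  0  3  9 18 18  5  1  1  3  2  0]
 [ 0  0  0  0  0  0  0  0  2 13 16  2  0  0  6  0]
 [ 0  0  0  0  0  0  0  0  0  3 15  1  2  0  4  0]
 [ 0  0  0  0  0  0  0  0  0  3 13  0  0  1  2  0]
 [ 0  0  0  0  0  0  0  0  0  4 14  0  0  0  3  0]
 [ 0  0  0  0  0  0  0  0  1  0  6  1  0  2  1  0]
 [ 0  0  0  0  0  0  0  0  0  8  6  0  0  0  0  0]
 [ 0  0  0  0  0  0  0  0  0  1 14  0  0  0  0  0]
 [ 0  0  0  0  0  0  0  0  0  0 10  6  0  0  0  0]
 [ 0  0  0  0  0  0  0  0  0  0 10  9  1  0  0  0]
 [ 0  0  0  0  0  0  0  0  0  0  3 10  2  0  0  0]]
```

View pics/w2.png

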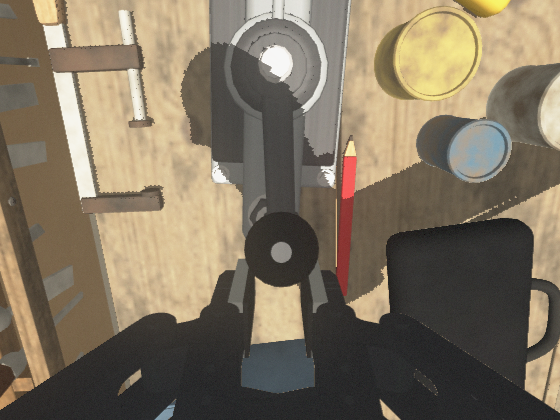

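carry_out([
  [0.0,0,0,-0.03,0],
  [0.0,0,0,-0.02,0],
  [0.0,0.017,0,0,0],
  [0.0,0.017,0,0,0],
  [0.0,0.017,0,0,0],
  [0.0,0,0,0,0],
  [0.0,0,0,0.025,0],
  [0.0,0,0,0.024,0],
  [0.0,0,0,0,0],
])

```text
clock: 8.35
ee_pos: [0.4821, 0.3168, 0.2574]
tcp_rot: [0.003, 0.854, -0.52, -0.001]
force: [1.3, -0.5, -1.4]
gripper_width: -0.0003
gripper_force: 0.0
```

carry_out([
  [0.0,-0.004,0,0,0],
  [0.0,-0.004,0,0,0],
  [0.0,-0.004,0,0,0],
  [0.0,-0.004,0,0,0],
  [0.0,-0.002,0,0,0],
  [0.0,0,0,0,0],
])

```text
clock: 8.95
ee_pos: [0.4763, 0.3332, 0.2661]
tcp_rot: [-0.002, 0.854, -0.52, 0.002]
force: [3.2, -5.4, 5.7]
gripper_width: 0.0001
gripper_force: 3.1
```

carry_out([
  [0.0,-0.003,0,0,0],
  [0.0,-0.003,0,0,0],
  [0.0,-0.002,0,0,0],
  [0.0,0,0,0,0],
])

```text
clock: 9.35
ee_pos: [0.473, 0.3395, 0.2661]
tcp_rot: [-0.001, 0.854, -0.521, 0.003]
force: [3.0, -7.7, 5.8]
gripper_width: -0.0002
gripper_force: 4.5
```

carry_out([
  [0.0,-0.003,0,0,0],
  [0.0,-0.003,0,0,0],
  [0.0,0,0,0,0],
])

```text
clock: 9.65
ee_pos: [0.4719, 0.3408, 0.2665]
tcp_rot: [0.001, 0.853, -0.522, 0.005]
force: [11.9, -21.5, 5.2]
gripper_width: -0.0002
gripper_force: 11.9
```

carry_out([
  [0.0,0.01,0,0,0],
  [0.0,0.01,0,0,0],
  [0.0,0,0,-0.03,0],
  [0.0,0,0,-0.04,0],
  [0.085,0,0,-0.03,0],
  [0.085,0,0,0,0],
  [0.085,0,0,0,0],
  [0.085,0,0,0,0],
])

```text
clock: 10.45
ee_pos: [0.4773, 0.329, 0.361]
tcp_rot: [0.001, 0.854, -0.52, -0.001]
force: [-0.3, 0.3, -1.9]
gripper_width: 0.0583
gripper_force: 0.0
```

```bash
cat > knob.py <<'E'
from h import *
import sys
from scipy.optimize import least_squares
A=np.array([.5015,.2828])
def fit(n,c0,up=.0):
    p,d,i=snap(n);W=cloud(d,i);o=bot.get_obs()
    m=(p.max(2)<70)&(np.linalg.norm(W-c0,axis=2)<.022)&(W[:,:,2]>c0[2]-.008);P=W[m]
    f=least_squares(lambda c:np.linalg.norm(P-c,axis=1)-.014,c0,loss='soft_l1',f_scale=.001)
    return p,W,o,len(P),f.x
if __name__=='__main__':
    p,W,o,n,c=fit('wrist',np.array([float(s) for s in sys.argv[1:4]]))
    d=c[:2]-A;print('n',n,'knob',c,'r',np.hypot(*d),'ang',np.degrees(np.arctan2(d[1],d[0])))
    print('tcp',o['clock'],o['ee_pos'],yaw(o['tcp_rot']),'F',o['force'])
    e=c-o['ee_pos'];a=np.radians(yaw(o['tcp_rot']));print('shift x,y,z',e[:2]@[np.cos(a),np.sin(a)],e[:2]@[np.sin(a),-np.cos(a)],-e[2])
E
python3 knob.py .461 .359 .263
python3 knob.py .461 .359 .263
```

```text
n 1190 knob [0.45920789 0.35899251 0.26230113] r 0.08714310945154281 ang 119.03330003264062
tcp 10.5 [0.47731377 0.3288412  0.36074504] -62.61632666754675 F [-0.33721144 -0.69926238 -0.53797907]
shift x,y,z -0.0351004908448809 0.002209053983708631 0.09844390766360211
n 1191 knob [0.45931508 0.35911937 0.2625994 ] r 0.08720214303379525 ang 118.9312712300214
tcp 10.55 [0.47738368 0.32872185 0.36077822] -62.62378406927633 F [-1.38338101  1.02476938  0.16425759]
shift x,y,z -0.03530169798134375 0.0020672979390926396 0.09817881088366237
```

carry_out([
  [0.085,-0.02,0.002,0,0],
  [0.085,-0.015,0,0,0],
  [0.085,0,0,0.03,0],
  [0.085,0,0,0.04,0],
  [0.085,0,0,0.02,0],
  [0.085,0,0,0.01,0],
  [0.085,0,0,0,0],
  [0.02,0,0,0,0],
  [0.02,0,0,0,0],
  [0.02,0,0,0,0],
  [0.02,0,0,0,0],
  [0.02,0,0,0,0],
  [0.02,0,0,0,0],
  [0.02,0,0,0,0],
  [0.02,0,0,0,0],
])

```text
clock: 12.05
ee_pos: [0.4599, 0.3589, 0.263]
tcp_rot: [-0.001, 0.854, -0.52, 0.0]
force: [-2.1, 1.2, 5.0]
gripper_width: 0.025
gripper_force: 58.6
```

```bash
cat > circ.py <<'E'
from h import *
import sys
# circ.py cx cy cmdx cmdy startdeg stepdeg n : world circle rows for r, tool yaw constant
def plan(c,r,p,yaw0,a0,step,n,g=.02):
    pts=[[c[0]+r*np.cos(np.radians(a0-step*k)),c[1]+r*np.sin(np.radians(a0-step*k)),p[2]] for k in range(1,n+1)]
    return rows(p,yaw0,pts,[yaw0]*n,g)
if __name__=='__main__':
    o=bot.get_obs();p=o['ee_pos'];A=np.array([.5015,.2828]);d=p[:2]-A
    print(o['clock'],p,np.hypot(*d),np.degrees(np.arctan2(d[1],d[0])),o['force'],yaw(o['tcp_rot']))
E
python3 circ.py
```

```text
12.05 [0.45994027 0.35886662 0.26301245] 0.08667953311253782 118.65041421714245 [-2.06189243  1.17753965  4.96500726] -62.6455713599676
```

```bash
python3 - <<'E'
from circ import *
o=bot.get_obs();c=(.501,.283);d=o['ee_pos'][:2]-c;a=np.degrees(np.arctan2(d[1],d[0]));print(a)
print(plan(c,.0865,o['ee_pos'],yaw(o['tcp_rot']),a,8,10))
E
```

```text
118.42267310813855
[[0.02,0.0,-0.012,-0.0,-0.0],[0.02,0.003,-0.012,-0.0,-0.0],[0.02,0.004,-0.011,-0.0,-0.0],[0.02,0.005,-0.011,-0.0,-0.0],[0.02,0.007,-0.01,-0.0,-0.0],[0.02,0.008,-0.009,-0.0,-0.0],[0.02,0.01,-0.007,-0.0,-0.0],[0.02,0.01,-0.007,-0.0,-0.0],[0.02,0.011,-0.004,-0.0,-0.0],[0.02,0.012,-0.003,-0.0,-0.0]]
(array([0.56848839, 0.33621038, 0.26301245]), np.float64(-62.6455713599676))
```

carry_out([
  [0.02,0,-0.012,0,0],
  [0.02,0.003,-0.012,0,0],
  [0.02,0.004,-0.011,0,0],
  [0.02,0.005,-0.011,0,0],
  [0.02,0.007,-0.01,0,0],
])

```text
clock: 12.55
ee_pos: [0.518, 0.3684, 0.263]
tcp_rot: [-0.001, 0.855, -0.519, -0.0]
force: [-5.8, 0.8, 7.4]
gripper_width: 0.0251
gripper_force: 60.1
```

```bash
cat > st.py <<'E'
from h import *
o=bot.get_obs();c=np.array((.501,.283));d=o['ee_pos'][:2]-c;r=np.hypot(*d);a=np.degrees(np.arctan2(d[1],d[0]));f=o['force'];e=d/r
print('t',o['clock'],'p',o['ee_pos'].round(4),'r %.4f ang %.1f Frad %.1f Ftan %.1f Fz %.1f w %.4f'%(r,a,f[:2]@e,f[:2]@[e[1],-e[0]],f[2],o['gripper_width']))
E
python3 st.py
```

```text
t 12.55 p [0.518  0.3684 0.263 ] r 0.0871 ang 78.7 Frad -0.4 Ftan -5.8 Fz 7.4 w 0.0251
```

```bash
cat > nx.py <<'E'
from circ import *
o=bot.get_obs();c=(.501,.283);d=o['ee_pos'][:2]-c;a=np.degrees(np.arctan2(d[1],d[0]))
plan(c,float(sys.argv[3]) if len(sys.argv)>3 else .0868,o['ee_pos'],yaw(o['tcp_rot']),a,float(sys.argv[1]),int(sys.argv[2]))
E
python3 nx.py 8 15
```

```text
[[0.02,0.008,-0.009,-0.0,-0.0],[0.02,0.01,-0.007,-0.0,-0.0],[0.02,0.01,-0.007,-0.0,-0.0],[0.02,0.011,-0.004,-0.0,-0.0],[0.02,0.012,-0.004,-0.0,-0.0],[0.02,0.012,-0.001,-0.0,-0.0],[0.02,0.012,-0.0,-0.0,-0.0],[0.02,0.012,0.002,-0.0,-0.0],[0.02,0.012,0.003,-0.0,-0.0],[0.02,0.011,0.005,-0.0,-0.0],[0.02,0.01,0.007,-0.0,-0.0],[0.02,0.009,0.008,-0.0,-0.0],[0.02,0.008,0.009,-0.0,-0.0],[0.02,0.007,0.01,-0.0,-0.0],[0.02,0.005,0.011,-0.0,-0.0]]
```

carry_out([
  [0.02,0.008,-0.009,0,0],
  [0.02,0.01,-0.007,0,0],
  [0.02,0.01,-0.007,0,0],
  [0.02,0.011,-0.004,0,0],
  [0.02,0.012,-0.004,0,0],
  [0.02,0.012,-0.001,0,0],
  [0.02,0.012,0,0,0],
])

```text
clock: 13.25
ee_pos: [0.5815, 0.3171, 0.263]
tcp_rot: [-0.002, 0.855, -0.519, -0.0]
force: [-2.9, 4.5, 5.5]
gripper_width: 0.025
gripper_force: 60.1
```

```bash
python3 st.py; python3 nx.py 8 15
```

```text
t 13.25 p [0.5815 0.3171 0.263 ] r 0.0874 ang 23.0 Frad -0.9 Ftan -5.2 Fz 5.5 w 0.0250
[[0.02,0.012,0.002,-0.0,-0.0],[0.02,0.012,0.004,-0.0,-0.0],[0.02,0.011,0.005,-0.0,-0.0],[0.02,0.01,0.006,-0.0,-0.0],[0.02,0.009,0.008,-0.0,-0.0],[0.02,0.008,0.009,-0.0,-0.0],[0.02,0.007,0.01,-0.0,-0.0],[0.02,0.005,0.011,-0.0,-0.0],[0.02,0.004,0.012,-0.0,-0.0],[0.02,0.002,0.012,-0.0,-0.0],[0.02,-0.0,0.012,-0.0,-0.0],[0.02,-0.001,0.012,-0.0,-0.0],[0.02,-0.003,0.012,-0.0,-0.0],[0.02,-0.005,0.011,-0.0,-0.0],[0.02,-0.006,0.01,-0.0,-0.0]]
```

carry_out([
  [0.02,0.012,0.002,0,0],
  [0.02,0.012,0.004,0,0],
  [0.02,0.011,0.005,0,0],
  [0.02,0.01,0.006,0,0],
  [0.02,0.009,0.008,0,0],
  [0.02,0.008,0.009,0,0],
  [0.02,0.007,0.01,0,0],
  [0.02,0.005,0.011,0,0],
])

```text
clock: 14.05
ee_pos: [0.5666, 0.2262, 0.263]
tcp_rot: [-0.003, 0.855, -0.519, 0.0]
force: [-0.8, 7.8, 5.5]
gripper_width: 0.0252
gripper_force: 60.2
```

```bash
python3 st.py; python3 nx.py 8 12
```

```text
t 14.05 p [0.5666 0.2262 0.263 ] r 0.0868 ang -40.9 Frad -5.7 Ftan -5.4 Fz 5.5 w 0.0252
[[0.02,0.004,0.012,-0.0,-0.0],[0.02,0.002,0.011,-0.0,-0.0],[0.02,0.0,0.013,-0.0,-0.0],[0.02,-0.001,0.012,-0.0,-0.0],[0.02,-0.003,0.011,-0.0,-0.0],[0.02,-0.005,0.012,-0.0,-0.0],[0.02,-0.006,0.01,-0.0,-0.0],[0.02,-0.007,0.01,-0.0,-0.0],[0.02,-0.009,0.008,-0.0,-0.0],[0.02,-0.01,0.007,-0.0,-0.0],[0.02,-0.011,0.006,-0.0,-0.0],[0.02,-0.011,0.004,-0.0,-0.0]]
```

carry_out([
  [0.02,0.004,0.012,0,0],
  [0.02,0.002,0.011,0,0],
  [0.02,0,0.012,0,0],
  [0.02,-0.001,0.012,0,0],
  [0.02,-0.003,0.011,0,0],
  [0.02,-0.005,0.012,0,0],
  [0.02,-0.006,0.01,0,0],
])

```text
clock: 14.75
ee_pos: [0.492, 0.1978, 0.263]
tcp_rot: [-0.003, 0.854, -0.52, 0.001]
force: [6.1, 7.6, 3.1]
gripper_width: 0.0248
gripper_force: 60.2
```

```bash
python3 st.py; python3 nx.py 8 9
```

```text
t 14.75 p [0.492  0.1978 0.263 ] r 0.0856 ang -96.0 Frad -8.2 Ftan -5.3 Fz 3.1 w 0.0248
[[0.02,-0.006,0.01,-0.0,-0.0],[0.02,-0.009,0.009,-0.0,-0.0],[0.02,-0.01,0.007,-0.0,-0.0],[0.02,-0.01,0.006,-0.0,-0.0],[0.02,-0.012,0.004,-0.0,-0.0],[0.02,-0.012,0.003,-0.0,-0.0],[0.02,-0.012,0.001,-0.0,-0.0],[0.02,-0.012,-0.001,-0.0,-0.0],[0.02,-0.012,-0.003,-0.0,-0.0]]
```

```bash
sed -i 's/\.501,\.283)/.501,.284)/' st.py nx.py; python3 st.py; python3 nx.py 8 6 .0866
```

```text
t 14.75 p [0.492  0.1978 0.263 ] r 0.0866 ang -96.0 Frad -8.2 Ftan -5.3 Fz 3.1 w 0.0248
[[0.02,-0.007,0.01,-0.0,-0.0],[0.02,-0.009,0.008,-0.0,-0.0],[0.02,-0.01,0.007,-0.0,-0.0],[0.02,-0.01,0.006,-0.0,-0.0],[0.02,-0.012,0.004,-0.0,-0.0],[0.02,-0.011,0.003,-0.0,-0.0]]
```

carry_out([
  [0.02,-0.007,0.01,0,0],
  [0.02,-0.009,0.008,0,0],
  [0.02,-0.01,0.007,0,0],
  [0.02,-0.01,0.006,0,0],
  [0.02,-0.012,0.004,0,0],
  [0.02,-0.011,0.003,0,0],
  [0.02,0,0,0,0],
])

```text
clock: 15.45
ee_pos: [0.4315, 0.2335, 0.263]
tcp_rot: [-0.004, 0.855, -0.519, 0.001]
force: [6.9, 8.3, 2.3]
gripper_width: 0.0256
gripper_force: 60.2
```

```bash
python3 - <<'E'
from h import *
p,d,i=snap('scene');W=cloud(d,i);np.save('scene3',W)
cv2.imwrite('pics/s3.png',cv2.resize(p[170:320,170:290,::-1],None,fx=4,fy=4,interpolation=2))
# ram top heights before/after
for n in('scene','scene3'):
    W=np.load(n+'.npy');dd=W[:,:,:2]-[.501,.284];r=dd@[.883,.469]*-1;s=dd@[-.469,.883]
    m=(r>.025)&(r<.042)&(abs(s)<.055)&(W[:,:,2]>.07)&(W[:,:,2]<.15);print(n,m.sum(),np.median(W[m][:,2]),np.percentile(W[m][:,2],[10,90]))
E
python3 st.py; python3 nx.py 5 20 .0866
```

```text
scene 371 0.12877616965270655 [0.12467455 0.13061431]
scene3 348 0.11062730173914148 [0.10813927 0.11221785]
t 15.5 p [0.4316 0.2335 0.263 ] r 0.0859 ang -143.9 Frad -9.8 Ftan 2.4 Fz 2.5 w 0.0251
[[0.02,-0.007,0.002,-0.0,-0.0],[0.02,-0.008,-0.0,-0.0,-0.0],[0.02,-0.007,-0.001,-0.0,-0.0],[0.02,-0.008,-0.001,-0.0,-0.0],[0.02,-0.007,-0.002,-0.0,-0.0],[0.02,-0.007,-0.002,-0.0,-0.0],[0.02,-0.007,-0.003,-0.0,-0.0],[0.02,-0.007,-0.004,-0.0,-0.0],[0.02,-0.006,-0.004,-0.0,-0.0],[0.02,-0.006,-0.005,-0.0,-0.0],[0.02,-0.006,-0.005,-0.0,-0.0],[0.02,-0.005,-0.006,-0.0,-0.0],[0.02,-0.004,-0.006,-0.0,-0.0],[0.02,-0.004,-0.006,-0.0,-0.0],[0.02,-0.003,-0.007,-0.0,-0.0],[0.02,-0.003,-0.007,-0.0,-0.0],[0.02,-0.002,-0.007,-0.0,-0.0],[0.02,-0.002,-0.008,-0.0,-0.0],[0.02,-0.0,-0.007,-0.0,-0.0],[0.02,-0.0,-0.008,-0.0,-0.0]]
```

View pics/s3.png

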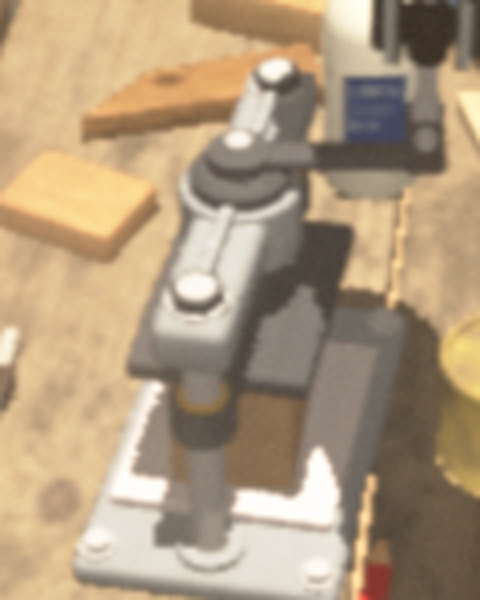

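```bash
python3 - <<'E'
from h import *
for n in('scene','scene3'):
    W=np.load(n+'.npy');dd=W[:,:,:2]-[.501,.284];r=-(dd@[.883,.469]);s=dd@[-.469,.883]
    print(n)
    for v0 in (228,234,240):
        pass
    for u in (234,238,242):
        print(u,[(v,int(1000*W[v,u,2]),int(1000*r[v,u]),int(1000*s[v,u])) for v in range(248,280)])
E
```

```text
scene
234 [(248, 130, 13, 38), (249, 129, 13, 40), (250, 129, 13, 43), (251, 131, 14, 49), (252, 129, 14, 49), (253, 127, 14, 49), (254, 129, 15, 54), (255, 128, 15, 56), (256, 127, 16, 57), (257, 127, 16, 60), (258, 126, 16, 62), (259, 122, 16, 60), (260, 121, 16, 61), (261, 114, 15, 57), (262, 85, 10, 28), (263, 83, 10, 29), (264, 84, 10, 33), (265, 85, 11, 37), (266, 83, 11, 38), (267, 84, 12, 41), (268, 83, 12, 43), (269, 83, 13, 46), (270, 80, 12, 45), (271, 77, 12, 45), (272, 75, 12, 46), (273, 73, 12, 46), (274, 68, 12, 43), (275, 69, 12, 47), (276, 64, 12, 45), (277, 64, 12, 48), (278, 59, 12, 45), (279, 57, 12, 46)]
238 [(248, 127, 19, 34), (249, 131, 21, 42), (250, 127, 20, 40), (251, 128, 21, 44), (252, 127, 21, 46), (253, 128, 22, 49), (254, 128, 22, 52), (255, 129, 23, 56), (256, 129, 23, 59), (257, 128, 24, 60), (258, 127, 24, 62), (259, 123, 24, 60), (260, 123, 24, 63), (261, 119, 24, 62), (262, 84, 17, 27), (263, 85, 18, 30), (264, 83, 18, 31), (265, 85, 19, 36), (266, 85, 19, 39), (267, 84, 19, 40), (268, 86, 20, 45), (269, 82, 20, 44), (270, 81, 20, 46), (271, 78, 2
[... 1995 characters left out ...]
 20, 45), (277, 62, 20, 45), (278, 60, 20, 45), (279, 59, 20, 47)]
242 [(248, 110, 24, 14), (249, 110, 24, 17), (250, 110, 24, 19), (251, 111, 25, 24), (252, 111, 25, 27), (253, 112, 26, 31), (254, 109, 26, 30), (255, 109, 26, 33), (256, 110, 27, 37), (257, 109, 27, 39), (258, 108, 28, 41), (259, 110, 28, 45), (260, 109, 29, 47), (261, 110, 29, 51), (262, 111, 30, 55), (263, 111, 30, 57), (264, 110, 30, 58), (265, 111, 31, 62), (266, 107, 31, 61), (267, 103, 30, 59), (268, 102, 31, 61), (269, 98, 30, 59), (270, 82, 28, 45), (271, 81, 28, 47), (272, 79, 28, 47), (273, 73, 27, 44), (274, 69, 27, 43), (275, 69, 28, 46), (276, 64, 27, 43), (277, 62, 27, 43), (278, 59, 27, 44), (279, 56, 27, 43)]
```

```bash
python3 nx.py 8 12 .0858
```

```text
[[0.02,-0.012,0.001,-0.0,-0.0],[0.02,-0.012,-0.001,-0.0,-0.0],[0.02,-0.012,-0.002,-0.0,-0.0],[0.02,-0.011,-0.004,-0.0,-0.0],[0.02,-0.011,-0.006,-0.0,-0.0],[0.02,-0.009,-0.007,-0.0,-0.0],[0.02,-0.009,-0.008,-0.0,-0.0],[0.02,-0.007,-0.009,-0.0,-0.0],[0.02,-0.007,-0.01,-0.0,-0.0],[0.02,-0.004,-0.011,-0.0,-0.0],[0.02,-0.003,-0.012,-0.0,-0.0],[0.02,-0.002,-0.012,-0.0,-0.0]]
```

carry_out([
  [0.02,-0.012,0.001,0,0],
  [0.02,-0.012,-0.001,0,0],
  [0.02,-0.012,-0.002,0,0],
  [0.02,-0.011,-0.004,0,0],
  [0.02,-0.011,-0.006,0,0],
  [0.02,-0.009,-0.007,0,0],
])

```text
clock: 16.1
ee_pos: [0.4171, 0.2981, 0.263]
tcp_rot: [0.0, 0.854, -0.52, 0.001]
force: [-0.9, -6.3, 5.0]
gripper_width: 0.0247
gripper_force: 60.5
```

```bash
python3 st.py; python3 nx.py 8 6 .0862
```

```text
t 16.1 p [0.4171 0.2981 0.263 ] r 0.0851 ang 170.5 Frad -0.1 Ftan -6.4 Fz 5.0 w 0.0247
[[0.02,-0.01,-0.007,-0.0,-0.0],[0.02,-0.008,-0.009,-0.0,-0.0],[0.02,-0.006,-0.01,-0.0,-0.0],[0.02,-0.005,-0.011,-0.0,-0.0],[0.02,-0.004,-0.011,-0.0,-0.0],[0.02,-0.002,-0.012,-0.0,-0.0]]
```

carry_out([
  [0.02,-0.01,-0.007,0,0],
  [0.02,-0.008,-0.009,0,0],
  [0.02,-0.006,-0.01,0,0],
  [0.02,-0.005,-0.011,0,0],
  [0.02,-0.004,-0.011,0,0],
  [0.02,-0.002,-0.012,0,0],
])

```text
clock: 16.7
ee_pos: [0.4542, 0.356, 0.263]
tcp_rot: [0.001, 0.854, -0.52, 0.001]
force: [-0.8, -8.7, 6.7]
gripper_width: 0.0252
gripper_force: 60.5
```

```bash
cat > gap.py <<'E'
from h import *
p,d,i=snap('scene');W=cloud(d,i);np.save('scene4',W)
dd=W[:,:,:2]-[.501,.284];r=-(dd@[.883,.469]);s=dd@[-.469,.883]
m=(r>.025)&(r<.042)&(abs(s)<.055)&(W[:,:,2]>.07)&(W[:,:,2]<.15);print(m.sum(),np.median(W[m][:,2]))
for u in (238,242): print(u,[(v,int(1000*W[v,u,2]),int(1000*s[v,u])) for v in range(260,276)])
E
python3 gap.py;python3 st.py; python3 nx.py 8 6 .0866
```

```text
344 0.10413119718065428
238 [(260, 103, 41), (261, 106, 47), (262, 106, 50), (263, 103, 50), (264, 103, 52), (265, 102, 54), (266, 106, 61), (267, 103, 60), (268, 102, 61), (269, 100, 62), (270, 97, 62), (271, 93, 60), (272, 74, 44), (273, 72, 44), (274, 70, 45), (275, 67, 45)]
242 [(260, 104, 41), (261, 103, 43), (262, 103, 45), (263, 105, 51), (264, 105, 54), (265, 105, 56), (266, 105, 59), (267, 104, 60), (268, 104, 63), (269, 100, 61), (270, 99, 64), (271, 95, 61), (272, 76, 44), (273, 72, 43), (274, 71, 44), (275, 68, 45)]
t 16.75 p [0.4556 0.3568 0.2629] r 0.0858 ang 122.0 Frad -5.8 Ftan -1.9 Fz 4.9 w 0.0252
[[0.02,-0.001,-0.012,-0.0,-0.0],[0.02,0.002,-0.012,-0.0,-0.0],[0.02,0.003,-0.012,-0.0,-0.0],[0.02,0.005,-0.011,-0.0,-0.0],[0.02,0.006,-0.01,-0.0,-0.0],[0.02,0.007,-0.009,-0.0,-0.0]]
```

carry_out([
  [0.02,-0.001,-0.012,0,0],
  [0.02,0.002,-0.012,0,0],
  [0.02,0.003,-0.012,0,0],
])

```text
clock: 17.05
ee_pos: [0.4876, 0.3692, 0.263]
tcp_rot: [0.001, 0.854, -0.52, 0.001]
force: [-4.7, -6.5, 7.0]
gripper_width: 0.0249
gripper_force: 60.9
```

```bash
python3 st.py; python3 nx.py 8 4 .087
```

```text
t 17.05 p [0.4876 0.3692 0.263 ] r 0.0863 ang 98.9 Frad -5.7 Ftan -5.7 Fz 7.0 w 0.0249
[[0.02,0.004,-0.011,-0.0,-0.0],[0.02,0.006,-0.011,-0.0,-0.0],[0.02,0.008,-0.009,-0.0,-0.0],[0.02,0.008,-0.009,-0.0,-0.0]]
```

carry_out([
  [0.02,0.004,-0.011,0,0],
  [0.02,0.005,-0.011,0,0],
])

```text
clock: 17.25
ee_pos: [0.511, 0.3703, 0.2629]
tcp_rot: [0.003, 0.854, -0.52, 0.001]
force: [-6.1, -12.1, 7.6]
gripper_width: 0.0251
gripper_force: 61.1
```

```bash
python3 gap.py; python3 st.py; python3 nx.py 4 8 .0866
```

```text
345 0.10129165112023542
238 [(260, 102, 40), (261, 104, 45), (262, 102, 45), (263, 100, 47), (264, 100, 49), (265, 100, 52), (266, 102, 56), (267, 101, 58), (268, 100, 60), (269, 99, 62), (270, 94, 59), (271, 92, 60), (272, 91, 61), (273, 72, 44), (274, 69, 44), (275, 65, 42)]
242 [(260, 101, 38), (261, 102, 41), (262, 99, 42), (263, 101, 47), (264, 100, 48), (265, 102, 52), (266, 101, 55), (267, 102, 58), (268, 102, 61), (269, 100, 61), (270, 97, 61), (271, 95, 61), (272, 94, 63), (273, 73, 44), (274, 72, 46), (275, 69, 46)]
t 17.3 p [0.5126 0.37   0.2629] r 0.0868 ang 82.3 Frad -10.3 Ftan -1.1 Fz 6.5 w 0.0252
[[0.02,0.004,-0.005,-0.0,-0.0],[0.02,0.004,-0.004,-0.0,-0.0],[0.02,0.004,-0.005,-0.0,-0.0],[0.02,0.005,-0.004,-0.0,-0.0],[0.02,0.004,-0.003,-0.0,-0.0],[0.02,0.005,-0.004,-0.0,-0.0],[0.02,0.006,-0.002,-0.0,-0.0],[0.02,0.005,-0.003,-0.0,-0.0]]
```

carry_out([
  [0.02,0.004,-0.004,0,0],
  [0.02,0.004,-0.004,0,0],
  [0.02,0.004,-0.004,0,0],
])

```text
clock: 17.6
ee_pos: [0.5264, 0.3668, 0.2629]
tcp_rot: [0.001, 0.854, -0.52, -0.0]
force: [-10.2, -2.6, 8.3]
gripper_width: 0.0249
gripper_force: 61.1
```

```bash
python3 st.py; python3 nx.py 4 6 .0862
```

```text
t 17.6 p [0.5264 0.3668 0.2629] r 0.0866 ang 73.0 Frad -5.5 Ftan -8.9 Fz 8.3 w 0.0249
[[0.02,0.005,-0.004,-0.0,-0.0],[0.02,0.004,-0.004,-0.0,-0.0],[0.02,0.005,-0.003,-0.0,-0.0],[0.02,0.005,-0.003,-0.0,-0.0],[0.02,0.006,-0.003,-0.0,-0.0],[0.02,0.005,-0.003,-0.0,-0.0]]
```

carry_out([
  [0.02,0.003,-0.002,0,0],
])

```text
clock: 17.7
ee_pos: [0.5292, 0.3658, 0.2629]
tcp_rot: [0.001, 0.854, -0.52, -0.001]
force: [-11.5, 0.4, 8.9]
gripper_width: 0.0252
gripper_force: 61.1
```

```bash
python3 st.py
```

```text
t 17.7 p [0.5292 0.3658 0.2629] r 0.0865 ang 70.9 Frad -3.4 Ftan -11.0 Fz 8.9 w 0.0252
```

carry_out([
  [0.02,0.003,-0.002,0,0],
])

```text
clock: 17.8
ee_pos: [0.5319, 0.3648, 0.263]
tcp_rot: [0.0, 0.855, -0.519, -0.001]
force: [-12.7, 2.8, 8.7]
gripper_width: 0.0247
gripper_force: 61.1
```

```bash
python3 st.py
```

```text
t 17.8 p [0.5319 0.3648 0.263 ] r 0.0865 ang 69.1 Frad -1.9 Ftan -12.8 Fz 8.7 w 0.0247
```

carry_out([
  [0.02,0,0,0,0],
])

```text
clock: 17.9
ee_pos: [0.5321, 0.3647, 0.263]
tcp_rot: [0.0, 0.855, -0.519, -0.001]
force: [-10.0, 0.9, 7.4]
gripper_width: 0.025
gripper_force: 61.1
```

```bash
python3 st.py
```

```text
t 17.9 p [0.5321 0.3647 0.263 ] r 0.0865 ang 68.9 Frad -2.8 Ftan -9.7 Fz 7.4 w 0.0250
```

carry_out([
  [0.02,-0.003,0.002,0,0],
])

```text
clock: 18.0
ee_pos: [0.5302, 0.3655, 0.263]
tcp_rot: [0.0, 0.854, -0.52, 0.0]
force: [-2.0, -2.9, 5.6]
gripper_width: 0.0253
gripper_force: 60.8
```

```bash
python3 st.py
```

```text
t 18.0 p [0.5302 0.3655 0.263 ] r 0.0866 ang 70.3 Frad -3.4 Ftan -0.9 Fz 5.6 w 0.0253
```

carry_out([
  [0.02,0,0,0,0],
  [0.05,0,0,0,0],
  [0.06,0,0,0,0],
  [0.07,0,0,0,0],
  [0.07,0,0,0,0],
  [0.07,0,0,0,0],
  [0.07,0,0,0,0],
])

```text
clock: 18.7
ee_pos: [0.5304, 0.366, 0.2619]
tcp_rot: [0.0, 0.854, -0.52, -0.0]
force: [0.7, 0.3, -0.7]
gripper_width: 0.0699
gripper_force: 0.0
```

carry_out([
  [0.07,0,0,-0.02,0],
  [0.07,0,0,-0.03,0],
  [0.07,0,0,-0.04,0],
  [0.07,0.02,0,-0.02,0],
  [0.07,0.02,0,0,0],
  [0.07,0,0,0,0],
  [0.07,0,0,0,0],
])

```text
clock: 19.4
ee_pos: [0.5488, 0.3304, 0.3716]
tcp_rot: [0.0, 0.854, -0.52, -0.0]
force: [0.8, -0.2, 0.0]
gripper_width: 0.0695
gripper_force: 0.0
```

```bash
sed -i 's/A=np.array(.*/A=np.array([.501,.284])/' knob.py; python3 knob.py .530 .366 .263; python3 - <<'E'
from h import *
p,d,i=snap('scene');W=cloud(d,i);np.save('scene5',W)
cv2.imwrite('pics/s5.png',cv2.resize(p[150:320,170:330,::-1],None,fx=3.5,fy=3.5,interpolation=2))
for n in ['scene','top']:
    if n=='top': p,d,i=snap('top'); W=cloud(d,i)
    for t in ['knob_centre','glue','tape','pencil']:
        for q in spotter.spot_in(n,t)[:1]: print(n,t,round(q['conf'],2),np.round(q['extent']))
E
```

```text
n 1089 knob [0.52887799 0.3660382  0.26217162] r 0.08664553068954897 ang 71.2313566130381
tcp 19.45 [0.54854575 0.33074365 0.37127882] -62.651077016947475 F [-0.60051477 -0.57967359 -0.30051789]
shift x,y,z -0.040385039234941134 0.0012548030133094912 0.10910720286194026
scene knob_centre 0.79 [180. 181. 189. 220.]
scene glue 0.69 [252. 144. 278. 221.]
scene tape 0.8 [306. 237. 343. 272.]
scene pencil 0.63 [247. 307. 266. 382.]
top knob_centre 0.73 [156. 180. 180. 198.]
top glue 0.92 [315. 133. 346. 176.]
top tape 0.83 [307. 242. 341. 273.]
top pencil 0.84 [174. 266. 234. 313.]
```

View pics/s5.png

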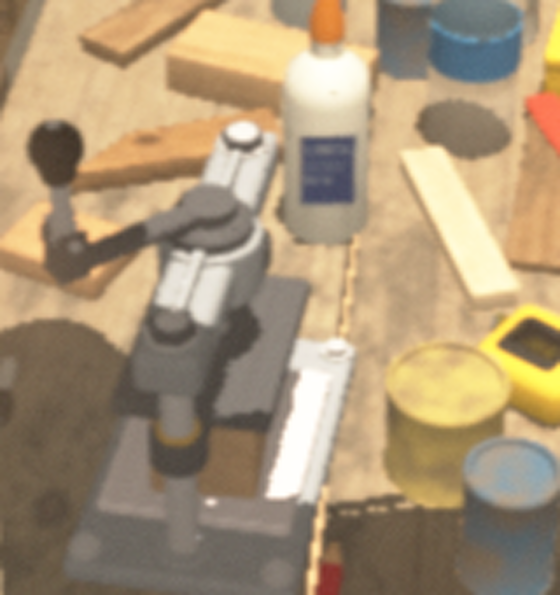

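```bash
python3 -c "
from bench import bot
print(bot.job_done())"
```

```text
the job is handed in; nothing more can be done
None
```

The handle was swung up to its stop and the crank wound clockwise about 407° to an estimated 100–125 N; peak about 150 N, then eased back. I released the knob with the handle still upright, the other items not visibly moved, and handed the job in. My first grip slipped off the knob during the swing, so I finished raising the handle by pushing it with closed fingers before winding.

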